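Line up sample jars against the stop rail with a straightedge

ROBOT

A 7-joint arm with a two-finger parallel gripper is mounted at the origin on the work surface. World frame = base frame: x ahead of the robot, y to its left, z up, the work surface at z = 0. Lengths are in m, angles in rad, forces in N, time in s.
With the tool pointing down it reaches from about 0.35 to 0.9 m from the base axis. Payload 19.9 kg.
Tool frame: the origin (TCP) lies on the centre line of the jaws, within the pads' length; the fingertips stand env.tip_reach ahead of it and the grasp point (between the pads) lies 3 mm ahead of it (env.tip_reach is the distance from the TCP to the fingertips, in m); z points along the fingers, y is the direction in which the jaws open and shut (so a half turn about z gives the same grasp; the last joint's range is limited). The gripper opens to 85 mm and grips with 20 to 120 N. Pads are 22 mm wide; open, the fingers measure 114 mm over their backs; the gripper's body (76 mm by 85 mm) begins 54 mm behind the grasp point. The pads swing forward as they close: fully open they stand 13 mm farther back than shut.
Start: joints at [-1.373, 0.417, -0.01, 1.614, 0.005, 1.111, -0.053], TCP at [0.148, 0.607, 0.217] pointing down, gripper open.
Joint ranges: [-2.81, 2.81], [-0.39, 2.02], [-1.27, 1.25], [0.06, 2.57], [-1.19, 4.33], [0.19, 2], [-2.82, 2.82]. Speed limits (rad/s): [1.89, 1.89, 2.39, 2.39, 3.01, 3.01, 3.01].

INTERFACE

Orientations are given as a unit quaternion [w, x, y, z].
In Python, from bench import monitor, eyes, env gives the robot as it stands.
- The arm moves only by the tool step_arm, never from a script. Its argument "steps" is a list of rows, each a list of 7 numbers: the shift along the tool's x, y, z in cm, then the turn, a rotation vector about the tool's x, y, z in degrees, then the opening, from 0 (shut) to 1 (fully open). A call has 1 to 10 rows; each row shifts and turns the commanded pose from where the row before left it, along the tool's axes as they then stand; what a row does not reach is not made up. A row lasts 1/10 s, in which the tool goes at most 50 mm and 8.59 degrees, less where a joint would pass 70% of its speed; a pose out of reach is approached as far as the arm can. A call with a gripper value outside its range is refused whole. The fingers move at their own pace and stop on an object; the grip force is fixed at half the most. Time passes only in rows, so rows that do not move let the fingers close. It gives the time, the measured TCP pose, the force and the opening at its end, in the units of the state.
- monitor.sense(): the state, without advancing time (a new reading comes with each control period).
- eyes.get_image(name): name is "side" or "top" or "wrist"; returns the picture (420x560x3 uint8, red, green, blue); there is no depth.
- eyes.camera_info(name): a dict with "fov_y" (degrees; the focal length in pixels is half the picture's height over the tangent of half this angle, whatever the lens; pixels are square), "cx", "cy" (the principal point, pixels), "R" (3x3) and "t" (3): a world point X has camera coordinates R X + t. Camera axes: x right, y down, z forward; pixel columns grow to the right and rows downward; lengths in m; the calibration is good to about 2 mm. A picture is of the moment at which its call begins: read the wrist's pose just before it. camera_info takes no time and is no camera call; for the wrist camera it gives the pose at the moment of the call.
- env.hand_in(): hands the job in, once; it reports no verdict.
The state is a dict: "time": time; "q": joint angles; "qd": joint speeds; "joint_efforts": joint torques, N m; "eef_pos": TCP position; "ee_rot": TCP orientation; "ft_force": force on the tool from outside, world axes, zero at the start; "moment": the same for the moment, N m; "grip_width": opening from 0.0 (shut) to 1.0 (fully open).
Only numpy, scipy, OpenCV 4.12 (cv2) and the standard library are available. Lean on these libraries where they do the work, as an engineer would, in place of code of your own. Each camera call takes 0.05 s, during which the arm holds its last target. There are 200 camera calls.

TASK

Take the straightedge by its handle and, pushing only with its long graduated edge, bring the four sample jars on the board into one straight row touching the stop rail; press the whole row home against the rail for a moment with about 15 newtons, never more than 25, since the jars are glass. Then lay the straightedge back flat along the middle of its rubber mat and let go. Keep the jars upright, do not touch them with the hand, and leave everything else as it stands.

Things in the scene. Friction and masses are not known exactly. Their poses are not given: they have to be found in the camera images.
- tray: Fixed white sample board lying on the bench, 270 x 320 x 12 mm. Origin: centre of its underside; its top is 12 mm above that. x points across it towards its stop rail, y runs along the rail, z up.
- rail: Stop rail of the sample board: bare aluminium bar, 300 mm long, 12 mm thick, 25 mm high, standing on the board 85 mm beyond the board's centre. Origin: middle of the foot of the face that looks at the jars, at the level of the board's top. x points away from the jars (the bar lies at x = 0 to 12 mm), y along the rail, z up. It is held by very stiff springs and yields only about 0.05 mm per newton. A jar that touches it has its axis at x = -20 mm.
- ruler_grip (a point): Steel straightedge with a black handle. A flat blade 260 mm long (along y), 60 mm wide (x from -15 to +45 mm) and 8 mm thick, with an upright handle rib 14 mm thick (along x), 70 mm long (along y), that rises from the blade to 46 mm above the underside. Mass 0.35 kg. This point lies in the handle's middle, 30 mm above the blade's underside, 16 mm below the handle's top. x points to the long graduated pushing edge, z up.
- ruler_edge (a point): Middle of the straightedge's long pushing edge, 45 mm ahead of the handle's middle along x and 4 mm above the blade's underside (half the blade's thickness); axes as at the handle. Under a push of 15 N the held blade gives in the jaws and its pushing edge dips by 2 to 4 mm, so it wants some 6 mm of air over the board, or it drags.
- mat: Fixed black rubber mat on which the straightedge lies at the start, 320 x 120 x 4 mm. Origin: centre of its underside, its top is 4 mm higher; x runs along its length.
- jar1_center (a point): Amber glass sample jar with a white lid, 44 mm tall, round, 40 mm in diameter, about 0.09 kg, its glass smooth (it slides easily). Point on its axis, half-way up (22 mm above its foot), z up. The four jars stand on the board in a loose row before the rail, in any order, some 6 mm or more apart.
- jar2_center (a point): Amber glass sample jar with a white lid, 50 mm tall, round, 40 mm in diameter, about 0.09 kg, its glass smooth (it slides easily). Point on its axis, half-way up (25 mm above its foot), z up. The four jars stand on the board in a loose row before the rail, in any order, some 6 mm or more apart.
- jar3_center (a point): Amber glass sample jar with a white lid, 56 mm tall, round, 40 mm in diameter, about 0.09 kg, its glass smooth (it slides easily). Point on its axis, half-way up (28 mm above its foot), z up. The four jars stand on the board in a loose row before the rail, in any order, some 6 mm or more apart.
- jar4_center (a point): Amber glass sample jar with a white lid, 62 mm tall, round, 40 mm in diameter, about 0.09 kg, its glass smooth (it slides easily). Point on its axis, half-way up (31 mm above its foot), z up. The four jars stand on the board in a loose row before the rail, in any order, some 6 mm or more apart.
- weight: Brass weight, 24 mm across, 32 mm tall, standing on the ledge of the board behind the rail; a bystander, to be left alone. Origin: centre of its underside.
- tin: Flat aluminium tin, 34 mm across, 20 mm tall, on the ledge of the board behind the rail; a bystander, to be left alone. Origin: centre of its underside.
- bottle: Amber bottle, 64 mm across, 150 mm tall; a bystander, to be left alone. Origin: centre of its underside.
- beaker: Glass beaker, 70 mm across, 90 mm tall; a bystander, to be left alone. Origin: centre of its underside.
- spoon: Lab spatula lying on the bench; a bystander, to be left alone. Origin: centre of its underside.
- driver: Screwdriver lying on the bench; a bystander, to be left alone. Origin: centre of its underside.
- can: Squat jar, 60 mm across, 60 mm tall; a bystander, to be left alone. Origin: centre of its underside.

How it is judged:
On the way:
1. all four jars stand against the stop rail and the row is pressed on it with more than 7 N by the straightedge for 0.3 s (x of jar1_center in the frame of rail between -0.0235 and -0.017 m and y of jar1_center in the frame of rail between -0.15 and 0.15 m and x of jar2_center in the frame of rail between -0.0235 and -0.017 m and y of jar2_center in the frame of rail between -0.15 and 0.15 m and x of jar3_center in the frame of rail between -0.0235 and -0.017 m and y of jar3_center in the frame of rail between -0.15 and 0.15 m and x of jar4_center in the frame of rail between -0.0235 and -0.017 m and y of jar4_center in the frame of rail between -0.15 and 0.15 m and contact force between rail and anything else above 7 N and (contact force between ruler and jar1 above 1 N or contact force between ruler and jar2 above 1 N or contact force between ruler and jar3 above 1 N or contact force between ruler and jar4 above 1 N)), for 0.3 s.
At the end, for the whole second after the job is handed in: All four jars upright (0.05 rad), at rest, within 3.5 mm of touching the rail, within its length; the straightedge flat and at rest on its mat, handle's middle within 45 mm of the mat's middle along and across (edge's middle within 75 mm), its length along the mat's to 0.2 rad (x of jar1_center in the frame of rail between -0.0235 and -0.017 m and y of jar1_center in the frame of rail between -0.15 and 0.15 m and x of jar2_center in the frame of rail between -0.0235 and -0.017 m and y of jar2_center in the frame of rail between -0.15 and 0.15 m and x of jar3_center in the frame of rail between -0.0235 and -0.017 m and y of jar3_center in the frame of rail between -0.15 and 0.15 m and x of jar4_center in the frame of rail between -0.0235 and -0.017 m and y of jar4_center in the frame of rail between -0.15 and 0.15 m and angle between each of jar1_center, jar2_center, jar3_center, jar4_center's own z axis and vertical below 0.05 rad and linear speed of each of jar1, jar2, jar3, jar4, ruler below 0.01 m/s and horizontal distance between ruler_edge and mat below 0.075 m and x of ruler_grip in the frame of mat between -0.045 and 0.045 m and y of ruler_grip in the frame of mat between -0.045 and 0.045 m and angle between the y axis of ruler_grip and the x axis of mat, either way round below 0.2 rad and angle between ruler_grip's own z axis and vertical below 0.03 rad and z of ruler_grip in the frame of mat below 0.037 m).
It fails at once if the stop rail is pressed with more than 25 N (contact force between rail and anything else above 25 N).
It fails at once if a jar is pushed with more than 25 N (contact force between ruler and jar1 above 25 N or contact force between ruler and jar2 above 25 N or contact force between ruler and jar3 above 25 N or contact force between ruler and jar4 above 25 N).
It fails at once if the hand or arm touches a jar (contact force between any of the fingers, the arm and jar1 above 0.5 N or contact force between any of the fingers, the arm and jar2 above 0.5 N or contact force between any of the fingers, the arm and jar3 above 0.5 N or contact force between any of the fingers, the arm and jar4 above 0.5 N).
It fails at once if a jar tips by more than 0.35 rad (angle between any of jar1_center, jar2_center, jar3_center, jar4_center's own z axis and vertical above 0.35 rad).
It fails at once if a bystander is moved by more than 20 mm (distance of any of weight, tin, bottle, beaker, spoon, driver, can from where it was at the start of the episode above 0.02 m).
It also fails if it takes over 72 s, if anything falls off the work surface, if the arm or the gripper's body presses on something with over 40 N, if the wrist force passes 120 N, or if a joint passes its speed limit or range.

## Working session

There is one attempt and no reset: what is moved stays moved. The work goes in short steps, Python scripts to look and compute and a tool call to move; the robot and the scene stay as the last step left them, time stands still between calls to the robot, and variables do not carry over. Pictures are saved under pics/ and viewed, about 8 in all and at most 12, crops included, and the job is handed in when it is done.

Besides the shell and the picture viewer there is one more tool, called after "Emit:" in YAML: its name, and indented under it one key for each argument. step_arm: Moves the arm, as the interface text tells. Its arguments: {"type":"object","properties":{"steps":{"type":"array","items":{"type":"array","items":{"type":"number"}}}},"required":["steps"]}

```bash
mkdir -p pics; ls; cat > h.py <<'E'
import numpy as np, cv2
from bench import monitor, eyes, env
from scipy.spatial.transform import Rotation as Ro
def shot(name, fn):
    s=monitor.sense(); c=eyes.camera_info(name); im=np.asarray(eyes.get_image(name))
    cv2.imwrite('pics/'+fn, im[:,:,::-1]); return im,c
def ray(c,u,v,z):
    f=210/np.tan(np.radians(c['fov_y'])/2); R=np.array(c['R']); t=np.array(c['t'])
    o=-R.T@t; d=R.T@np.array([(u-c['cx'])/f,(v-c['cy'])/f,1.])
    return o+d*(z-o[2])/d[2]
def proj(c,X):
    f=210/np.tan(np.radians(c['fov_y'])/2); p=np.array(c['R'])@np.array(X)+np.array(c['t'])
    return np.array([c['cx']+f*p[0]/p[2], c['cy']+f*p[1]/p[2]])
E
python3 - <<'E'
from h import *
for n in('top','side','wrist'):
    im,c=shot(n,n+'0.png'); print(n,c)
print(monitor.sense(), env.tip_reach)
a=cv2.imread('pics/top0.png')
E
```

```text
pics
top {'fov_y': 51.74204770309044, 'cx': 276.8741216476656, 'cy': 208.03709846193624, 'R': array([[ 0.0029366 , -0.99998902,  0.00365285],
       [-0.99750548, -0.0031869 , -0.07051704],
       [ 0.07052791, -0.00343666, -0.99750389]]), 't': array([-0.05742759,  0.56432327,  1.57756304])}
side {'fov_y': 43.737108564044505, 'cx': 283.20168216110153, 'cy': 211.10270431419977, 'R': array([[-0.9981941 , -0.05933269,  0.00938955],
       [-0.04303607,  0.59728474, -0.8008738 ],
       [ 0.04190976, -0.79983159, -0.59875955]]), 't': array([0.57450373, 0.11408486, 1.3626773 ])}
wrist {'fov_y': 68.48667892146746, 'cx': 280.72722258294635, 'cy': 207.8015400598809, 'R': array([[ 0.23601445,  0.97174637, -0.00248415],
       [ 0.91882829, -0.22232831,  0.32607467],
       [ 0.31630958, -0.07924084, -0.94534075]]), 't': array([-0.62391428, -0.04292602,  0.38060672])}
{'time': 0.15, 'q': array([-1.37353242,  0.41780948, -0.01031804,  1.61403985,  0.0046678 ,
        1.1106931 , -0.05297949]), 'qd': array([-0.00181553, -0.00299421, -0.00051306, -0.00239424,  0.00089546,
       -0.0006535 ,  0.00150863]), 'joint_efforts': array([ 9.27263645e-04, -8.64750910e+01,  6.79971110e-01, -4.35061741e+01,
        1.92138663e-02,  5.78818392e-03, -1.16594759e-05]), 'eef_pos': array([0.1477371 , 0.60699846, 0.21671933]), 'ee_rot': array([-3.37605077e-05,  1.19084853e-01,  9.92883973e-01, -4.61618168e-04]), 'ft_force': array([ 0.15467685, -0.15446953, -0.37133655]), 'moment': array([-0.02865582, -0.01575431, -0.04194492]), 'grip_width': 1.002379395344383} 0.022
```

View pics/top0.png

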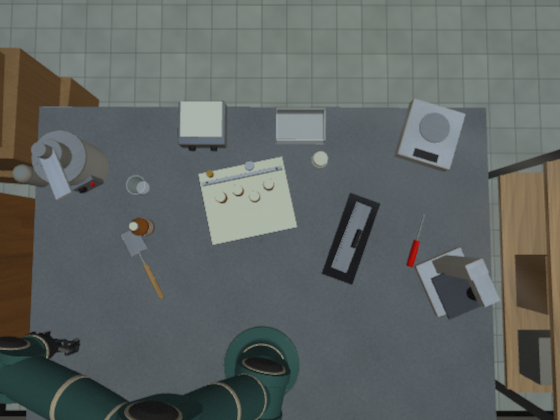

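View pics/side0.png

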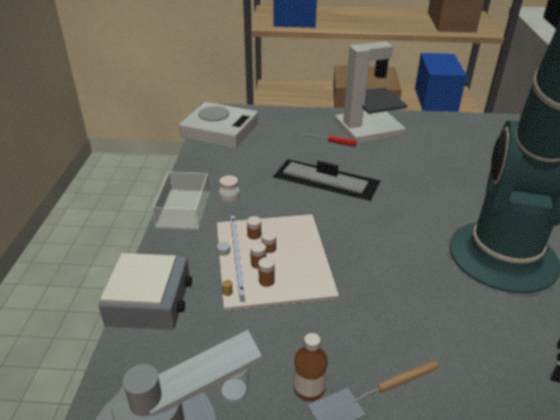

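```bash
python3 - <<'E'
from h import *
c=eyes.camera_info('top'); a=cv2.imread('pics/top0.png'); 
def rect(mask,z,name):
    n,l,s,cc=cv2.connectedComponentsWithStats(mask.astype(np.uint8))
    for i in range(1,n):
        if s[i,4]>1500:
            cn=cv2.findContours((l==i).astype(np.uint8),0,2)[0][0]
            # subpixel-ish: rays to plane then fit rectangle
            P=np.array([ray(c,u,v,z)[:2] for u,v in cn[:,0]],np.float32)
            r=cv2.minAreaRect(P*1000); print(name,s[i],np.round(r[0],1),np.round(r[1],1),round(r[2],2))
hsv=cv2.cvtColor(a,cv2.COLOR_BGR2HSV)
m=np.zeros(a.shape[:2],np.uint8); m[145:255,190:305]=1
board=(a.min(2)>140)&(m>0); rect(cv2.morphologyEx(board.astype(np.uint8),cv2.MORPH_CLOSE,np.ones((5,5))),0.012,'board')
m[:]=0; m[185:290,315:385]=1
g=a.max(2); mat=((g<50)&(m>0)).astype(np.uint8); rect(mat,0.004,'mat')
k=cv2.connectedComponentsWithStats(((g<45)&(m>0)).astype(np.uint8))
for i in range(1,k[0]): print('dark',k[2][i],k[3][i])
for uv,z in (((221,197),.06),((238,190),.06),((254,197),.06),((268,185),.06),((357,238),.05)): print(uv,ray(c,*uv,z).round(3))
out=np.hstack([cv2.resize(a[148:252,190:305],None,fx=4,fy=4,interpolation=2),cv2.resize(a[188:292,315:387],None,fx=4,fy=4,interpolation=2)])
cv2.imwrite('pics/crop0.png',out); print(out.shape)
E
```

```text
board [ 199  157   98   87 6048] [594.7  55.5] [266.3 317.6] 12.13
mat [ 322  194   57   90 1517] [ 455.  -329.6] [116.8 316.2] 70.29
dark [ 323  194   56   90 1368] [350.14766082 240.22076023]
dark [351 230  10  18  73] [355.79452055 238.21917808]
(221, 197) [0.601 0.146 0.06 ]
(238, 190) [0.626 0.085 0.06 ]
(254, 197) [0.601 0.027 0.06 ]
(268, 185) [ 0.645 -0.023  0.06 ]
(357, 238) [ 0.455 -0.345  0.05 ]
(416, 748, 3)
```

View pics/crop0.png

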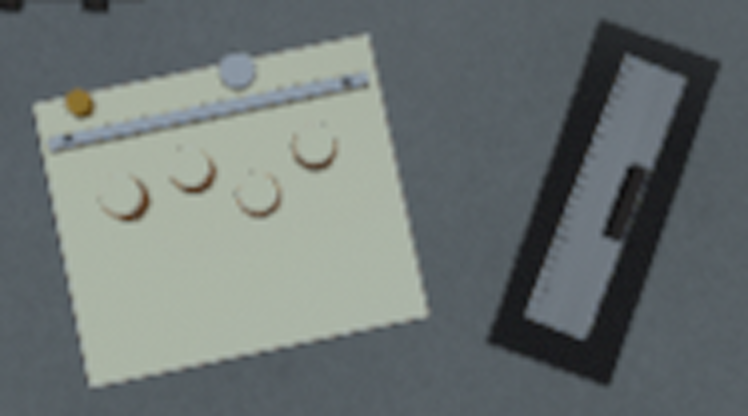

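Top view: the board with the rail at its top, the jars at about (221,197), (238,190), (254,197) and (268,185), and the ruler on its mat with the handle at about (356,238) and the graduated edge facing the board. I'll move the wrist over the board for a finer look on the way.

Emit:
step_arm:
  steps:
    - [-3.13, -2.76, -0.2, 0, 0, 0, 1]
    - [-3.13, -2.76, -0.2, 0, 0, 0, 1]
    - [-3.13, -2.76, -0.2, 0, 0, 0, 1]
    - [-3.13, -2.76, -0.2, 0, 0, 0, 1]
    - [-3.13, -2.76, -0.2, 0, 0, 0, 1]
    - [-3.13, -2.76, -0.2, 0, 0, 0, 1]
    - [-3.13, -2.76, -0.2, 0, 0, 0, 1]
    - [-3.13, -2.76, -0.2, 0, 0, 0, 1]
    - [-3.13, -2.76, -0.2, 0, 0, 0, 1]
    - [-3.13, -2.76, -0.2, 0, 0, 0, 1]

```text
time: 1.15
eef_pos: [0.3873, 0.2635, 0.2373]
ee_rot: [0.0, 0.119, 0.993, 0.0]
ft_force: [0.7, 1.4, -0.8]
grip_width: 1.003
```

Emit:
step_arm:
  steps:
    - [-3.13, -2.76, -0.2, 0, 0, 0, 1]
    - [-3.13, -2.76, -0.2, 0, 0, 0, 1]
    - [-3.13, -2.76, -0.2, 0, 0, 0, 1]
    - [-3.13, -2.76, -0.2, 0, 0, 0, 1]
    - [-3.13, -2.76, -0.2, 0, 0, 0, 1]
    - [-3.13, -2.76, -0.2, 0, 0, 0, 1]
    - [0, 0, 0, 0, 0, 0, 1]
    - [0, 0, 0, 0, 0, 0, 1]
    - [0, 0, 0, 0, 0, 0, 1]

```text
time: 2.05
eef_pos: [0.5295, 0.0606, 0.249]
ee_rot: [-0.0, 0.119, 0.993, 0.0]
ft_force: [0.7, 0.6, -0.5]
grip_width: 0.998
```

```bash
python3 - <<'E'
from h import *
shot('wrist','w1.png'); s=monitor.sense(); print(s['eef_pos'],s['ee_rot'],s['time'],s['q'])
import pickle; pickle.dump(eyes.camera_info('wrist'),open('w1.pkl','wb'))
E
```

```text
[0.5294963  0.06075867 0.24907716] [-2.12309171e-04  1.18369542e-01  9.92969586e-01  8.25047850e-05] 2.1 [-0.53319881  0.23371018  0.42452435  1.81749711 -0.10682364  1.11312194
  1.26195809]
```

View pics/w1.png

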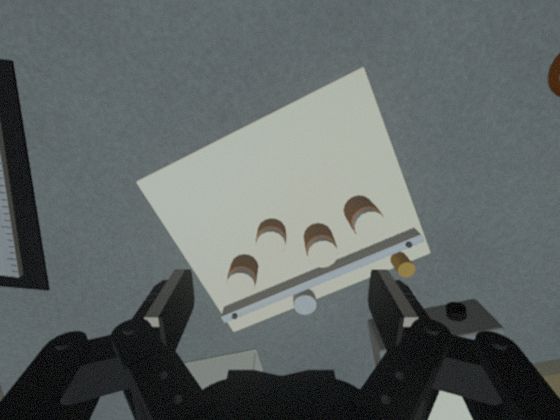

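Wrist view: board corners at about (137,182), (364,68), (429,253), (233,331). The jars' amber bodies are at (271,228), (243,266), (319,238) and (361,208), and the rail runs from (223,312) to (424,237). Everything lies well clear.

```bash
cat > b.py <<'E'
from h import *
import pickle
c=pickle.load(open('w1.pkl','rb')); a=cv2.imread('pics/w1.png'); hsv=cv2.cvtColor(a,cv2.COLOR_BGR2HSV)
g=cv2.GaussianBlur(a.min(2),(3,3),0).astype(float)
def edge(p,q,z,n=40,w=8):
    p,q=np.array(p,float),np.array(q,float); d=(q-p)/np.linalg.norm(q-p); nn=np.array([-d[1],d[0]]); out=[]
    for s in np.linspace(.08,.92,n):
        o=p+s*(q-p); ss=np.arange(-w,w+.01,.5); pts=(o+ss[:,None]*nn).astype(np.float32)
        v=cv2.remap(g.astype(np.float32),pts[None,:,0],pts[None,:,1],1)[0]; gr=np.abs(np.gradient(v))
        if gr.max()<4: continue
        gr[gr<.5*gr.max()]=0; k=(gr*ss).sum()/gr.sum(); out.append(ray(c,*(o+k*nn),z)[:2])
    out=np.array(out,np.float32); l=cv2.fitLine(out,cv2.DIST_HUBER,0,.001,.001).ravel(); return l
def inter(l,m):
    A=np.array([[l[0],-m[0]],[l[1],-m[1]]]); t=np.linalg.solve(A,[m[2]-l[2],m[3]-l[3]]); return np.array([l[2]+t[0]*l[0],l[3]+t[0]*l[1]])
K=[(137,182),(364,68),(429,253),(233,331)]
near=edge(K[0],K[1],.012); left=edge(K[0],(221,310),.012); right=edge(K[1],(419,225),.012)
A,B=inter(near,left),inter(near,right)
yaw=lambda l:np.degrees(np.arctan2(l[1],l[0]))
print('near yaw',yaw(near)%180-90,'sides',yaw(left),yaw(right),'corners',A,B,np.linalg.norm(A-B))
rt=edge((223,318),(424,244),.037,w=5); print('rail top back edge',yaw(rt)%180-90)
th=np.radians(np.mean([yaw(near)%180-90]))
ex=np.array([np.cos(th),np.sin(th)]); ey=np.array([-ex[1],ex[0]])
rail=(A+B)/2+.220*ex; print('th',np.degrees(th),'rail origin',rail,'railtop rel',(rt[2:]-rail)@ex)
am=cv2.inRange(hsv,(0,70,30),(18,255,160)); am[:,480:]=0
n,l,s,cc=cv2.connectedComponentsWithStats(am); cam=-np.array(c['R']).T@np.array(c['t'])
for i in range(1,n):
    if s[i,4]<150: continue
    cn=cv2.findContours((l==i).astype(np.uint8),0,1)[0][0][:,0]
    P=np.array([ray(c,u,v,.012)[:2] for u,v in cn]); d=P.mean(0)-cam[:2]; d/=np.linalg.norm(d); e=np.array([-d[1],d[0]])
    w=P@e; h=P@d; f=d*(h.min()+.020)+e*(w.max()+w.min())/2
    print(s[i],'w',round(np.ptp(w),4),'foot',f.round(4),'rail xy',((f-rail)@ex).round(4),((f-rail)@ey).round(4))
E
python3 b.py
```

```text
near yaw 12.11953 sides 12.107015 12.131253 corners [ 0.4991593  -0.12854683] [0.43242416 0.1822281 ] 0.31785944
rail top back edge 7.8429184
th 12.119529 rail origin [0.6808883  0.07303004] railtop rel 0.004240383
[344 197  36  33 400] w 0.0423 foot [0.6073 0.1498] rail xy -0.0558 0.0905
[257 220  29  19 190] w 0.0392 foot [0.6125 0.0267] rail xy -0.0766 -0.031
[304 225  32  26 324] w 0.0414 foot [0.6336 0.0882] rail xy -0.0431 0.0248
[229 256  28  26 294] w 0.04 foot [ 0.6559 -0.025 ] rail xy -0.045 -0.0906
```

Emit:
step_arm:
  steps:
    - [-0.25, -4, 0, 0, 0, 0, 1]
    - [-0.25, -4, 0, 0, 0, 0, 1]
    - [-0.25, -4, 0, 0, 0, 0, 1]
    - [-0.25, -4, 0, 0, 0, 0, 1]
    - [-0.25, -4, 0, 0, 0, 0, 1]
    - [-0.25, -4, 0, 0, 0, 0, 1]
    - [-0.25, -4, 0, 0, 0, 0, 1]
    - [-0.25, -4, 0, 0, 0, 0, 1]
    - [-0.25, -4, 0, 0, 0, 0, 1]
    - [-0.25, -4, 0, 0, 0, 0, 1]

```text
time: 3.1
eef_pos: [0.4597, -0.3352, 0.2494]
ee_rot: [0.0, 0.118, 0.993, 0.0]
ft_force: [-0.1, 0.6, 0.1]
grip_width: 0.999
```

Emit:
step_arm:
  steps:
    - [0, 0, 0, 0, 0, 6.1, 0.7]
    - [0, 0, 0, 0, 0, 0, 0.7]
    - [0, 0, 0, 0, 0, 0, 0.7]
    - [0, 0, 0, 0, 0, 0, 0.7]

```text
time: 3.5
eef_pos: [0.4603, -0.3335, 0.2493]
ee_rot: [0.0, 0.17, 0.986, 0.0]
ft_force: [-0.1, -0.1, -0.1]
grip_width: 0.703
```

```bash
python3 - <<'E'
from h import *
shot('wrist','w2.png'); s=monitor.sense(); print(s['eef_pos'],s['ee_rot'],s['time'],s['q'],s['ft_force'])
import pickle; pickle.dump(eyes.camera_info('wrist'),open('w2.pkl','wb'))
E
```

```text
[ 0.46023923 -0.33364847  0.24931258] [1.53682696e-04 1.69951812e-01 9.85452342e-01 2.01285424e-04] 3.55 [ 0.04451206  0.33693913  0.66467011  1.73878416 -0.22652702  1.14353747
  2.00573178] [0.09547319 0.42064993 0.12718053]
```

View pics/w2.png

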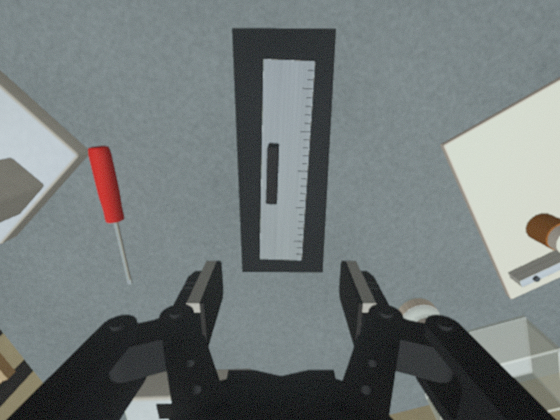

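Wrist view over the mat: the blade runs from (263,59)/(315,62) to (260,260)/(302,261). The graduated edge is on the right and the handle's top is at about (272,174). The mat's corners are (233,29), (335,29), (323,271) and (243,271).

```bash
cat > m.py <<'E'
from h import *
import pickle
c=pickle.load(open('w2.pkl','rb')); a=cv2.imread('pics/w2.png'); g=a.min(2)
def quad(mask,z):
    n,l,s,cc=cv2.connectedComponentsWithStats(mask.astype(np.uint8)); i=1+np.argmax(s[1:,4])
    cn=cv2.findContours((l==i).astype(np.uint8),0,1)[0][0][:,0]
    P=np.array([ray(c,u,v,z)[:2] for u,v in cn],np.float32); r=cv2.minAreaRect(P*1000); print(s[i],np.round(r[0],1),np.round(r[1],1),round(r[2],2)); return r
roi=np.zeros(g.shape,bool); roi[20:280,225:345]=1
bl=(g>85)&roi; bl[:,:255]=0; bl[:,325:]=0; bl[:50]=0; bl[268:]=0
bl=cv2.morphologyEx(bl.astype(np.uint8),cv2.MORPH_CLOSE,np.ones((9,9)))
print('blade'); quad(bl,.012)
mt=roi&(a.max(2)<60); mt=cv2.morphologyEx(mt.astype(np.uint8),cv2.MORPH_OPEN,np.ones((3,3)))
print('mat'); quad(mt,.004)
h=(a.max(2)<60); h[:, :262]=0; h[:,285:]=0; h[:135]=0; h[215:]=0
print('handle'); quad(h,.05)
E
python3 m.py
```

```text
blade
[ 259   58   57  203 9032] [ 461.5 -330.1] [ 61.7 260.8] 68.25
mat
[ 233   29  102   66 3554] [ 341.3 -288.4] [116.4  69.9] 70.45
handle
[267 144  11  59 383] [ 453.4 -342.7] [10.9 69.7] 68.33
```

Emit:
step_arm:
  steps:
    - [0.06, -1.1, 0, 0, 0, 2.1, 0.6]
    - [0, 0, 4, 0, 0, 0, 0.6]
    - [0, 0, 4, 0, 0, 0, 0.6]
    - [0, 0, 4, 0, 0, 0, 0.6]
    - [0, 0, 4, 0, 0, 0, 0.6]
    - [0, 0, 2, 0, 0, 0, 0.6]
    - [0, 0, 1.5, 0, 0, 0, 0.6]
    - [0, 0, 1, 0, 0, 0, 0.6]
    - [0, 0, 0.6, 0, 0, 0, 0.6]
    - [0, 0, 0, 0, 0, 0, 0.6]

```text
time: 4.55
eef_pos: [0.4554, -0.3452, 0.0383]
ee_rot: [0.0, 0.19, 0.982, -0.0]
ft_force: [-0.7, -0.5, 1.0]
grip_width: 0.603
```

```bash
python3 - <<'E'
from h import *
shot('wrist','w3.png'); s=monitor.sense(); print(s['eef_pos'],s['ee_rot'],s['time'],s['q'],s['ft_force'])
E
```

```text
[ 0.4556184  -0.34529429  0.03877568] [ 3.66533835e-04  1.89857547e-01  9.81811564e-01 -1.71841317e-04] 4.6 [ 0.18559318  0.61641035  0.53333812  1.89049243 -0.44422516  0.75312471
  2.15725617] [-0.22426046  0.66158058  0.3790555 ]
```

View pics/w3.png

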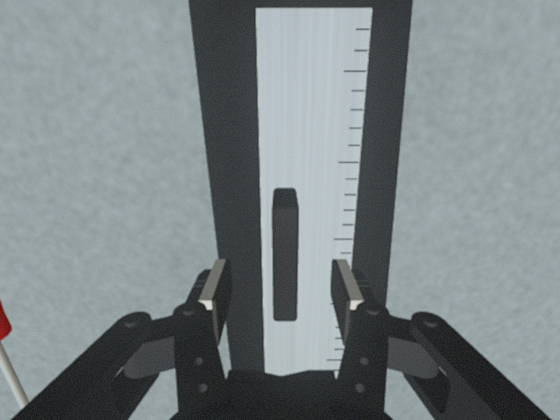

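The handle stands between the open pads: its top surface spans (285,207) to (285,321), and the pads are at x≈220 and x≈345.

```bash
python3 - <<'E'
from h import *
c=eyes.camera_info('wrist'); s=monitor.sense(); q=s['ee_rot']; R=Ro.from_quat([q[1],q[2],q[3],q[0]]).as_matrix()
for uv in ((285,207),(285,321),(273,260),(298,260)): print(((R.T@(ray(c,*uv,.05)-s['eef_pos']))*1000).round(1))
E
```

```text
[ 34.4   2.  -11.3]
[-33.9   2.3 -11.2]
[  5.   -4.2 -11.2]
[  5.    8.9 -11.2]
```

Emit:
step_arm:
  steps:
    - [0, 0.22, 0, 0, 0, 0, 0.6]
    - [0, 0, 0.05, 0, 0, 0, 0.3]
    - [0, 0, 0, 0, 0, 0, 0.1]
    - [0, 0, 0, 0, 0, 0, 0]
    - [0, 0, 0, 0, 0, 0, 0]
    - [0, 0, 0, 0, 0, 0, 0]
    - [0, 0, 0, 0, 0, 0, 0]
    - [0, 0, 0, 0, 0, 0, 0]

```text
time: 5.4
eef_pos: [0.4561, -0.343, 0.0377]
ee_rot: [-0.0, 0.19, 0.982, -0.0]
ft_force: [-0.1, -0.1, 0.0]
grip_width: 0.007
```

Emit:
step_arm:
  steps:
    - [0, 0, -0.5, 0, 0, 0, 0]
    - [0, 0, -1, 0, 0, 0, 0]
    - [0, 0, -2, 0, 0, 0, 0]
    - [0, 0, -3, 0, 0, 0, 0]
    - [0, 0, -3, 0, 0, 0, 0]
    - [0, 0, -3, 0, 0, 0, 0]
    - [0, 0, -2, 0, 0, 0, 0]
    - [0, 0, 0, 0, 0, 0, 0]
    - [0, 0, 0, 0, 0, 0, 0]

```text
time: 6.3
eef_pos: [0.4563, -0.3429, 0.1833]
ee_rot: [0.0, 0.19, 0.982, -0.0]
ft_force: [0.5, 0.5, -1.9]
grip_width: 0.003
```

```bash
python3 - <<'E'
from h import *
shot('wrist','w4.png'); s=monitor.sense(); print(s['eef_pos'],s['ee_rot'],s['time'],s['q'],s['ft_force'],s['moment'],s['grip_width'])
E
```

```text
[ 0.45599799 -0.34266626  0.18258942] [-9.52742648e-05  1.89747798e-01  9.81832852e-01  1.17874334e-04] 6.35 [ 0.08123825  0.41793003  0.65187954  1.80501743 -0.29379724  1.01726618
  2.03706273] [ 0.36647748 -0.27303001 -0.09325342] [ 0.01925142  0.05926763 -0.03572441] 0.0015098532091230325
```

View pics/w4.png

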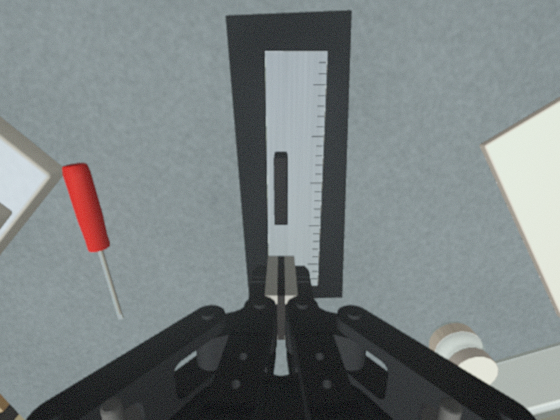

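The jaws shut on nothing (opening 0.00): the handle stayed on the mat at (281,188). In the pictures the fingertips look nearer the camera than the stated reach implies, so I'll triangulate the tip with the side camera.

```bash
python3 - <<'E'
from h import *
im,cs=shot('side','s4.png'); im2,ct=shot('top','t4.png'); s=monitor.sense(); q=s['ee_rot']; R=Ro.from_quat([q[1],q[2],q[3],q[0]]).as_matrix(); p=s['eef_pos']
cw=eyes.camera_info('wrist')
for dx in (11,0,-11):
  for dz in (22,0,-20): print(dx,dz,[proj(k,p+R@np.array([dx/1e3,0,dz/1e3])).round(0) for k in (cs,cw)])
u,v=proj(cs,p).round().astype(int); x0=max(u-60,0);y0=max(v-60,0)
a=im[y0:y0+120,x0:x0+120,::-1]; print(x0,y0)
cv2.imwrite('pics/s4c.png',cv2.resize(a,None,fx=5,fy=5,interpolation=2))
E
```

```text
11 22 [array([334., 132.]), array([281., 225.])]
11 0 [array([335., 125.]), array([281., 240.])]
11 -20 [array([335., 119.]), array([281., 258.])]
0 22 [array([331., 131.]), array([281., 241.])]
0 0 [array([331., 124.]), array([281., 258.])]
0 -20 [array([332., 118.]), array([281., 277.])]
-11 22 [array([327., 130.]), array([281., 257.])]
-11 0 [array([328., 124.]), array([281., 275.])]
-11 -20 [array([328., 118.]), array([281., 296.])]
271 64
```

View pics/s4c.png

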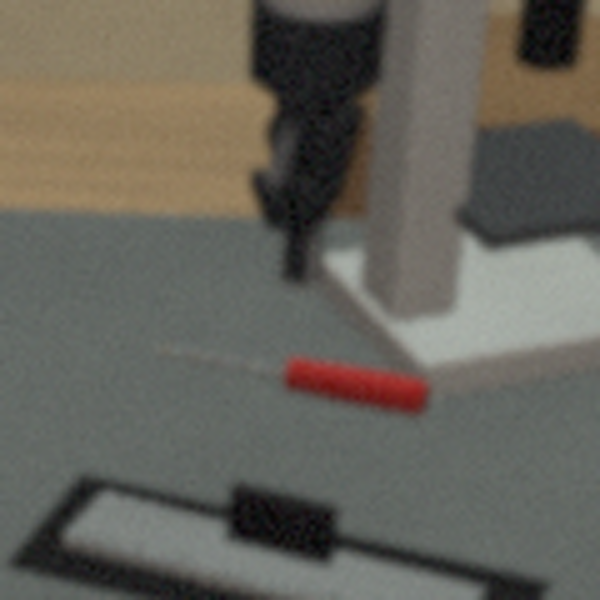

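Both views (side tip at about (330,120) instead of the expected (331,131); wrist tip edge at row 257 instead of about 225) put the tips roughly 30 mm higher than the reported TCP implies. I'll open, go lower, and use force to find the blade.

Emit:
step_arm:
  steps:
    - [0, 0, 0, 0, 0, 0, 0.6]
    - [0, 0, 0, 0, 0, 0, 0.6]
    - [0, 0, 3, 0, 0, 0, 0.6]
    - [0, 0, 4, 0, 0, 0, 0.6]
    - [0, 0, 4, 0, 0, 0, 0.6]
    - [0, 0, 2.5, 0, 0, 0, 0.6]
    - [0, 0, 1.3, 0, 0, 0, 0.6]
    - [0, 0, 0.7, 0, 0, 0, 0.6]
    - [0, 0, 0, 0, 0, 0, 0.6]

```text
time: 7.35
eef_pos: [0.4562, -0.3431, 0.0278]
ee_rot: [-0.0, 0.19, 0.982, -0.0]
ft_force: [-0.0, 0.3, -0.3]
grip_width: 0.597
```

Emit:
step_arm:
  steps:
    - [0, 0, 0.3, 0, 0, 0, 0.6]
    - [0, 0, 0.2, 0, 0, 0, 0.6]
    - [0, 0, 0, 0, 0, 0, 0.6]

```text
time: 7.65
eef_pos: [0.4565, -0.343, 0.0232]
ee_rot: [0.0, 0.19, 0.982, -0.0]
ft_force: [-0.7, 0.6, -0.7]
grip_width: 0.599
```

```bash
python3 - <<'E'
from h import *
im,cs=shot('side','s5.png'); imw,cw=shot('wrist','w5.png'); s=monitor.sense(); print(s['eef_pos'],s['ft_force'],s['time'],s['grip_width'])
u,v=proj(cs,s['eef_pos']).round().astype(int); print(u,v)
a=cv2.resize(im[v-45:v+35,u-45:u+35,::-1],(420,420),interpolation=2)
cv2.imwrite('pics/c5.png',np.hstack([a,imw[:,90:470,::-1]]))
E
```

```text
[ 0.45639097 -0.34298981  0.0231238 ] [-0.05719723  0.45741143  0.99919014] 7.75 0.6029493914964597
328 170
```

View pics/c5.png

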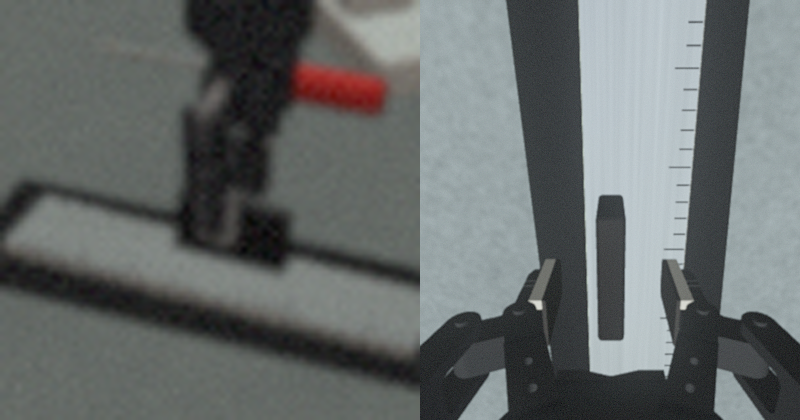

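```bash
python3 - <<'E'
from h import *
cs=eyes.camera_info('side');cw=eyes.camera_info('wrist'); s=monitor.sense(); q=s['ee_rot']; R=Ro.from_quat([q[1],q[2],q[3],q[0]]).as_matrix(); p=s['eef_pos']
for dx in (11,-11):
  for dz in (22,10,0,-10,-20,-30): print(dx,dz,[proj(k,p+R@np.array([dx/1e3,yy/1e3,dz/1e3])).round(1) for k,yy in ((cs,26),(cs,40),(cw,26),(cw,40))])
for uv in ((611-330,218),(611-330,340),(597-330,280),(624-330,280)): print(((R.T@(ray(cw,*uv,.05)-p))*1000).round(1))
E
```

```text
11 22 [array([327.5, 180.8]), array([325.8, 183.1]), array([323. , 225.4]), array([345.5, 225.4])]
11 10 [array([327.7, 177.6]), array([326. , 179.8]), array([325.6, 233.2]), array([349.6, 233.2])]
11 0 [array([327.9, 174.9]), array([326.2, 177.1]), array([328.1, 240.5]), array([353.3, 240.5])]
11 -10 [array([328.1, 172.2]), array([326.4, 174.4]), array([330.8, 248.6]), array([357.6, 248.7])]
11 -20 [array([328.3, 169.4]), array([326.6, 171.6]), array([333.9, 257.8]), array([362.3, 257.8])]
11 -30 [array([328.5, 166.7]), array([326.8, 168.8]), array([337.4, 268.2]), array([367.7, 268.2])]
-11 22 [array([320.9, 179.1]), array([319.2, 181.4]), array([321.4, 257. ]), array([343.2, 257.1])]
-11 10 [array([321.1, 175.9]), array([319.4, 178.1]), array([323.9, 266.4]), array([346.9, 266.5])]
-11 0 [array([321.3, 173.2]), array([319.6, 175.4]), array([326.1, 275.2]), array([350.4, 275.2])]
-11 -10 [array([321.5, 170.5]), array([319.8, 172.7]), array([328.6, 285. ]), array([354.3, 285. ])]
-11 -20 [array([321.6, 167.7]), array([319.9, 169.9]), array([331.5, 295.9]), array([358.6, 295.9])]
-11 -30 [array([321.8, 165. ]), array([320.1, 167.1]), array([334.6, 308.2]), array([363.5, 308.2])]
[ 34.6  -0.1 -26.9]
[-33.1  -0.  -26.9]
[  2.7  -6.8 -26.9]
[  2.7   6.2 -26.9]
```

The handle is centred between the pads (tool y ≈ 0 mm, x ≈ +1 mm). The tips at 0.6 open sit about 20 mm above the reported TCP, so I'll go down another 17 mm and close.

Emit:
step_arm:
  steps:
    - [0, 0, 0.7, 0, 0, 0, 0.6]
    - [0, 0, 0.5, 0, 0, 0, 0.6]
    - [0, 0, 0.5, 0, 0, 0, 0.6]
    - [0, 0, 0, 0, 0, 0, 0.4]

```text
time: 8.15
eef_pos: [0.4557, -0.3427, 0.0048]
ee_rot: [-0.001, 0.19, 0.982, 0.0]
ft_force: [-0.4, -0.5, -0.8]
grip_width: 0.448
```

Emit:
step_arm:
  steps:
    - [0, 0, 0, 0, 0, 0, 0.2]
    - [0, 0, 0, 0, 0, 0, 0.1]
    - [0, 0, 0, 0, 0, 0, 0]
    - [0, 0, 0, 0, 0, 0, 0]
    - [0, 0, 0, 0, 0, 0, 0]
    - [0, 0, 0, 0, 0, 0, 0]
    - [0, 0, 0, 0, 0, 0, 0]

```text
time: 8.85
eef_pos: [0.4562, -0.3431, 0.0059]
ee_rot: [0.0, 0.19, 0.982, -0.0]
ft_force: [-0.8, -0.5, 5.3]
grip_width: 0.152
```

The grip holds: opening 0.152 (≈13 mm), matching the 14 mm handle. Lifting.

Emit:
step_arm:
  steps:
    - [0, 0, -0.4, 0, 0, 0, 0]
    - [0, 0, -0.8, 0, 0, 0, 0]
    - [0, 0, -2, 0, 0, 0, 0]
    - [0, 0, -3, 0, 0, 0, 0]
    - [0, 0, -3, 0, 0, 0, 0]
    - [0, 0, -2, 0, 0, 0, 0]
    - [0, 0, -0.8, 0, 0, 0, 0]
    - [0, 0, 0, 0, 0, 0, 0]
    - [0, 0, 0, 0, 0, 0, 0]

```text
time: 9.75
eef_pos: [0.4559, -0.3425, 0.1249]
ee_rot: [-0.0, 0.19, 0.982, 0.0]
ft_force: [0.0, -0.1, -4.1]
grip_width: 0.156
```

Emit:
step_arm:
  steps:
    - [0.4, 1.9, 0, 0, 0, 0, 0]
    - [0.84, 3.78, 0, 0, 0, 0, 0]
    - [0.84, 3.78, 0, 0, 0, 0, 0]
    - [0.84, 3.78, 0, 0, 0, 0, 0]
    - [0.84, 3.78, 0, 0, 0, 0, 0]
    - [0.84, 3.78, 0, 0, 0, 0, 0]
    - [0.84, 3.78, 0, 0, 0, 0, 0]
    - [0.84, 3.78, 0, 0, 0, 0, 0]
    - [0.84, 3.78, 0, 0, 0, 0, 0]
    - [0.84, 3.78, 0, 0, 0, 0, 0]

```text
time: 10.75
eef_pos: [0.5156, 0.0216, 0.1246]
ee_rot: [-0.001, 0.19, 0.982, -0.0]
ft_force: [1.2, 0.3, -3.6]
grip_width: 0.157
```

Emit:
step_arm:
  steps:
    - [0.4, 1.9, 0, 0, 0, 0, 0]
    - [0, 0, 0, 0, 0, 4, 0]
    - [0, 0, 0, 0, 0, 8, 0]
    - [0, 0, 0, 0, 0, 8, 0]
    - [0, 0, 0, 0, 0, 8, 0]
    - [0, 0, 0, 0, 0, 8, 0]
    - [0, 0, 0, 0, 0, 8, 0]
    - [0, 0, 0, 0, 0, 8, 0]
    - [0, 0, 0, 0, 0, 4, 0]
    - [0, 0, 0, 0, 0, 0, 0]

```text
time: 11.75
eef_pos: [0.5189, 0.0391, 0.1246]
ee_rot: [-0.0, 0.629, 0.777, -0.001]
ft_force: [0.4, -0.8, -2.5]
grip_width: 0.155
```

```bash
python3 - <<'E'
from h import *
imw,cw=shot('wrist','w6.png'); s=monitor.sense(); print(s['eef_pos'],s['ee_rot'],s['ft_force'],s['moment'],s['time'],s['grip_width'])
q=s['ee_rot']; R=Ro.from_quat([q[1],q[2],q[3],q[0]]).as_matrix(); print('tool y yaw',np.degrees(np.arctan2(R[1,1],R[0,1])))
import pickle; pickle.dump((cw,s['eef_pos'],R),open('w6.pkl','wb'))
E
```

```text
[0.51900499 0.03910538 0.12478449] [-2.46219116e-04  6.27797016e-01  7.78376558e-01 -8.83278271e-04] [-0.47409883  0.2282528  -2.99522881] [0.0030027  0.00287583 0.00803372] 11.8 0.15154589216773784
tool y yaw 12.224372718477355
```

View pics/w6.png

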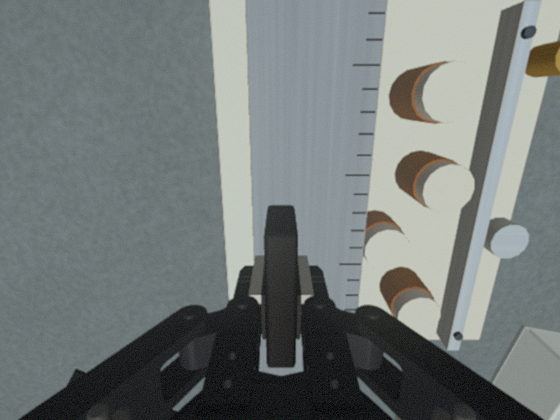

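Wrist view: the handle is held squarely and the blade spans columns 248 to 379 at row 60. Its graduated edge is parallel to the rail, with all four jars ahead of it at (415,90), (430,180), (385,232) and (407,295). Now I'll check the blade's height and skew in the hand.

```bash
python3 - <<'E'
from h import *
import pickle
c,p,R=pickle.load(open('w6.pkl','rb')); a=cv2.imread('pics/w6.png')
g=cv2.cvtColor(a,cv2.COLOR_BGR2GRAY).astype(np.float32); g=cv2.GaussianBlur(g,(3,5),0)
L=[];Rr=[]
for v in range(10,235,5):
    d=np.gradient(g[v]); 
    k=235+np.argmin(d[235:262]); L.append((k,v)); k=360+np.argmax(d[360:392]); Rr.append((k,v))
fl=np.polyfit([v for k,v in L],[k for k,v in L],1); fr=np.polyfit([v for k,v in Rr],[k for k,v in Rr],1); print(fl,fr)
for z in (.11,.12,.13,.14):
    P=[R.T@(ray(c,np.polyval(f,v),v,z)-p)*1000 for f in (fl,fr) for v in (20,230)]
    print(z,[x.round(1)[:2] for x in P], 'yaw',[np.degrees(np.arctan2(P[i][1]-P[i+1][1],P[i][0]-P[i+1][0])).round(2) for i in (0,2)])
E
```

```text
[3.24637681e-02 2.44793237e+02] [-5.93939394e-02  3.84082828e+02]
0.11 [array([120.9, -16.6]), array([ 11. , -16.9]), array([120.7,  49.6]), array([10.9, 53.8])] yaw [np.float64(0.16), np.float64(-2.19)]
0.12 [array([118.8, -15.6]), array([ 15.3, -15.9]), array([118.6,  46.7]), array([15.2, 50.7])] yaw [np.float64(0.16), np.float64(-2.19)]
0.13 [array([116.6, -14.6]), array([ 19.6, -14.9]), array([116.4,  43.9]), array([19.5, 47.6])] yaw [np.float64(0.16), np.float64(-2.19)]
0.14 [array([114.4, -13.6]), array([ 23.9, -13.8]), array([114.3,  41. ]), array([23.8, 44.4])] yaw [np.float64(0.16), np.float64(-2.19)]
```

Emit:
step_arm:
  steps:
    - [0, 0, 1.5, 0, 0, 0, 0]
    - [0, 0, 3, 0, 0, 0, 0]
    - [0, 0, 3, 0, 0, 0, 0]
    - [0, 0, 1.3, 0, 0, 0, 0]
    - [0, 0, 0.5, 0, 0, 0, 0]
    - [0, 0, 0.2, 0, 0, 0, 0]
    - [0, 0, 0, 0, 0, 0, 0]

```text
time: 12.5
eef_pos: [0.5201, 0.0391, 0.0313]
ee_rot: [0.0, 0.628, 0.778, 0.0]
ft_force: [0.4, -0.1, -3.2]
grip_width: 0.156
```

Emit:
step_arm:
  steps:
    - [0, 0, 0.2, 0, 0, 0, 0]
    - [0, 0, 0.2, 0, 0, 0, 0]
    - [0, 0, 0.2, 0, 0, 0, 0]
    - [0, 0, 0, 0, 0, 0, 0]

```text
time: 12.9
eef_pos: [0.5195, 0.0393, 0.0246]
ee_rot: [-0.0, 0.628, 0.778, -0.0]
ft_force: [-0.3, 0.1, -3.2]
grip_width: 0.156
```

Emit:
step_arm:
  steps:
    - [0, 0, 0.15, 0, 0, 0, 0]
    - [0, 0, 0.1, 0, 0, 0, 0]
    - [0, 0, 0, 0, 0, 0, 0]

```text
time: 13.2
eef_pos: [0.5195, 0.0391, 0.0221]
ee_rot: [-0.0, 0.629, 0.778, -0.0]
ft_force: [0.1, 0.3, -2.2]
grip_width: 0.152
```

Emit:
step_arm:
  steps:
    - [0, 0, 0.2, 0, 0, 0, 0]
    - [0, 0, 0, 0, 0, 0, 0]
    - [0, 0, 0, 0, 0, 0, 0]

```text
time: 13.5
eef_pos: [0.5195, 0.0391, 0.0202]
ee_rot: [0.0, 0.629, 0.778, -0.0]
ft_force: [-0.1, -0.6, -3.8]
grip_width: 0.151
```

Emit:
step_arm:
  steps:
    - [0, 0, 0.2, 0, 0, 0, 0]
    - [0, 0, 0, 0, 0, 0, 0]
    - [0, 0, 0, 0, 0, 0, 0]

```text
time: 13.8
eef_pos: [0.5195, 0.0391, 0.0181]
ee_rot: [-0.0, 0.629, 0.778, -0.0]
ft_force: [-1.2, 0.3, -2.6]
grip_width: 0.153
```

Emit:
step_arm:
  steps:
    - [0, 0, 0.2, 0, 0, 0, 0]
    - [0, 0, 0, 0, 0, 0, 0]
    - [0, 0, 0, 0, 0, 0, 0]

```text
time: 14.1
eef_pos: [0.5195, 0.0391, 0.0162]
ee_rot: [0.0, 0.629, 0.778, -0.0]
ft_force: [0.5, 0.5, -3.4]
grip_width: 0.153
```

No contact down to 16 mm, so the blade sits as computed. I'll rise 5 mm for about 7 mm of air and advance.

Emit:
step_arm:
  steps:
    - [0, 0, -0.5, 0, 0, 0, 0]
    - [0, 0.7, 0, 0, 0, 0, 0]
    - [0, 0.7, 0, 0, 0, 0, 0]
    - [0, 0.5, 0, 0, 0, 0, 0]
    - [0, 0.5, 0, 0, 0, 0, 0]
    - [0, 0.5, 0, 0, 0, 0, 0]
    - [0, 0.5, 0, 0, 0, 0, 0]
    - [0, 0.5, 0, 0, 0, 0, 0]
    - [0, 0.5, 0, 0, 0, 0, 0]
    - [0, 0, 0, 0, 0, 0, 0]

```text
time: 15.1
eef_pos: [0.5632, 0.0485, 0.0212]
ee_rot: [0.0, 0.628, 0.778, 0.0]
ft_force: [-0.3, 0.2, -3.1]
grip_width: 0.154
```

Emit:
step_arm:
  steps:
    - [0, 0.5, 0, 0, 0, 0, 0]
    - [0, 0.5, 0, 0, 0, 0, 0]
    - [0, 0.5, 0, 0, 0, 0, 0]
    - [0, 0.4, 0, 0, 0, 0, 0]
    - [0, 0.3, 0, 0, 0, 0, 0]
    - [0, 0.3, 0, 0, 0, 0, 0]
    - [0, 0, 0, 0, 0, 0, 0]

```text
time: 15.8
eef_pos: [0.5874, 0.0537, 0.0212]
ee_rot: [0.0, 0.628, 0.778, 0.0]
ft_force: [0.3, -0.3, -3.5]
grip_width: 0.153
```

```bash
python3 - <<'E'
from h import *
imw,cw=shot('wrist','w7.png'); s=monitor.sense(); print(s['eef_pos'],s['ee_rot'],s['ft_force'],s['moment'],s['time'],s['grip_width'])
print((s['eef_pos'][:2]-[.6809,.0730])@[np.cos(np.radians(12.12)),np.sin(np.radians(12.12))])
E
```

```text
[0.58727881 0.05362964 0.02122151] [2.04679939e-04 6.28506977e-01 7.77803918e-01 6.53913907e-05] [ 0.08245324 -0.22479353 -3.23599827] [ 0.00473875  0.04138102 -0.05127399] 15.85 0.1500396472179974
-0.09560136967069192
```

View pics/w7.png

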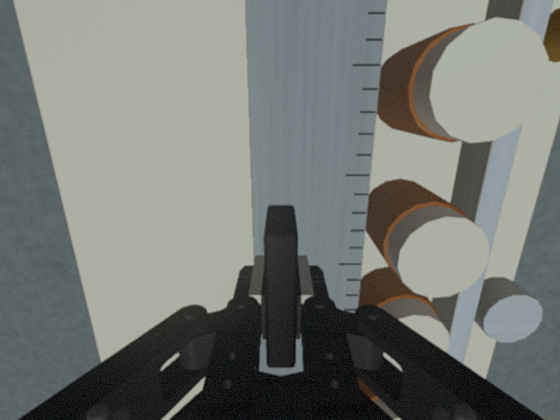

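Three jars are seen upright along the edge (the fourth is hidden by the hand), about 10 mm short of home. Now fine steps with force checks.

Emit:
step_arm:
  steps:
    - [0, 0.2, 0, 0, 0, 0, 0]
    - [0, 0.2, 0, 0, 0, 0, 0]
    - [0, 0.2, 0, 0, 0, 0, 0]
    - [0, 0.1, 0, 0, 0, 0, 0]
    - [0, 0, 0, 0, 0, 0, 0]

```text
time: 16.35
eef_pos: [0.5941, 0.0551, 0.0212]
ee_rot: [0.0, 0.628, 0.778, 0.0]
ft_force: [-0.5, -0.3, -3.6]
grip_width: 0.155
```

Emit:
step_arm:
  steps:
    - [0, 0.1, 0, 0, 0, 0, 0]
    - [0, 0, 0, 0, 0, 0, 0]

```text
time: 16.55
eef_pos: [0.5949, 0.0553, 0.0212]
ee_rot: [0.0, 0.629, 0.778, -0.0]
ft_force: [-0.1, -0.2, -4.0]
grip_width: 0.153
```

Emit:
step_arm:
  steps:
    - [0, 0.1, 0, 0, 0, 0, 0]
    - [0, 0, 0, 0, 0, 0, 0]

```text
time: 16.75
eef_pos: [0.5959, 0.0555, 0.0212]
ee_rot: [0.0, 0.628, 0.778, -0.0]
ft_force: [-0.6, -0.2, -3.9]
grip_width: 0.15
```

Emit:
step_arm:
  steps:
    - [0, 0.1, 0, 0, 0, 0, 0]
    - [0, 0, 0, 0, 0, 0, 0]

```text
time: 16.95
eef_pos: [0.5969, 0.0558, 0.0212]
ee_rot: [0.0, 0.628, 0.778, -0.0]
ft_force: [-0.8, -0.0, -3.7]
grip_width: 0.156
```

Emit:
step_arm:
  steps:
    - [0, 0.1, 0, 0, 0, 0, 0]
    - [0, 0, 0, 0, 0, 0, 0]

```text
time: 17.15
eef_pos: [0.5977, 0.0559, 0.0212]
ee_rot: [-0.0, 0.629, 0.778, -0.0]
ft_force: [-1.9, -0.8, -4.1]
grip_width: 0.151
```

Emit:
step_arm:
  steps:
    - [0, 0.05, 0, 0, 0, 0, 0]
    - [0, 0, 0, 0, 0, 0, 0]

```text
time: 17.35
eef_pos: [0.5978, 0.0559, 0.0211]
ee_rot: [-0.0, 0.629, 0.778, -0.0]
ft_force: [-4.5, -0.6, -1.7]
grip_width: 0.152
```

Emit:
step_arm:
  steps:
    - [0, 0.03, 0, 0, 0, 0, 0]
    - [0, 0, 0, 0, 0, 0, 0]

```text
time: 17.55
eef_pos: [0.5979, 0.0559, 0.021]
ee_rot: [-0.0, 0.629, 0.778, -0.0]
ft_force: [-6.0, -0.5, -1.9]
grip_width: 0.158
```

Emit:
step_arm:
  steps:
    - [0, 0.03, 0, 0, 0, 0, 0]
    - [0, 0, 0, 0, 0, 0, 0]

```text
time: 17.75
eef_pos: [0.5979, 0.0559, 0.0209]
ee_rot: [-0.001, 0.629, 0.778, -0.001]
ft_force: [-7.6, -1.3, -0.6]
grip_width: 0.158
```

Emit:
step_arm:
  steps:
    - [0, 0.03, 0, 0, 0, 0, 0]
    - [0, 0, 0, 0, 0, 0, 0]

```text
time: 17.95
eef_pos: [0.598, 0.056, 0.0209]
ee_rot: [-0.001, 0.629, 0.778, -0.001]
ft_force: [-8.1, -1.1, -0.6]
grip_width: 0.155
```

Emit:
step_arm:
  steps:
    - [0, 0.03, 0, 0, 0, 0, 0]
    - [0, 0.03, 0, 0, 0, 0, 0]
    - [0, 0, 0, 0, 0, 0, 0]

```text
time: 18.25
eef_pos: [0.5982, 0.056, 0.0208]
ee_rot: [-0.001, 0.629, 0.778, -0.001]
ft_force: [-11.5, -2.8, 0.3]
grip_width: 0.153
```

Emit:
step_arm:
  steps:
    - [0, 0.03, 0, 0, 0, 0, 0]
    - [0, 0.03, 0, 0, 0, 0, 0]
    - [0, 0, 0, 0, 0, 0, 0]

```text
time: 18.55
eef_pos: [0.5983, 0.056, 0.0206]
ee_rot: [-0.001, 0.629, 0.778, -0.001]
ft_force: [-13.2, -2.3, 2.1]
grip_width: 0.151
```

```bash
python3 - <<'E'
from h import *
shot('wrist','w8.png'); shot('side','s8.png'); shot('top','t8.png'); s=monitor.sense(); print(s['eef_pos'],s['ft_force'],s['moment'],s['time'])
c=eyes.camera_info('wrist'); a=cv2.imread('pics/w8.png'); hsv=cv2.cvtColor(a,cv2.COLOR_BGR2HSV)
cs=eyes.camera_info('side'); th=np.radians(12.12); b=cv2.imread('pics/s8.png')
o=np.array([.6809,.0730]); ex=np.array([np.cos(th),np.sin(th)]); ey=np.array([-ex[1],ex[0]])
am=cv2.inRange(cv2.cvtColor(b,cv2.COLOR_BGR2HSV),(0,80,20),(20,255,170))
n,l,st,cc=cv2.connectedComponentsWithStats(am)
for i in range(1,n):
    if st[i,4]>25:
        P=ray(cs,*cc[i],.03)[:2]-o; print(st[i],cc[i].round(1),'rail',(P@ex).round(4),(P@ey).round(4))
x0,y0=200,195
cv2.imwrite('pics/c8.png',np.hstack([cv2.resize(b[y0:y0+120,x0:x0+110],(385,420),interpolation=2),a[:,150:]]))
E
```

```text
[0.59831361 0.05596187 0.02061206] [-13.5110908   -3.49570005   1.48939479] [-0.57406496  3.0581514  -0.03994623] 18.7
[ 251    4  155   37 3237] [327.2  22.4] rail -0.6271 -1.8033
[253  79  55  26 968] [275.3  90. ] rail -0.2264 -0.9669
[392  83  29  27 445] [407.5  95.6] rail -0.7394 -0.8454
[460  97  12  15 102] [464.6 105.8] rail -0.9262 -0.7272
[328 135  29  12 199] [342.1 140.3] rail -0.3942 -0.5269
[237 228  14   7  45] [243.  230.6] rail -0.016 -0.0868
[241 254  14   8  36] [246.3 257.3] rail -0.0146 0.0197
[243 271  15  17 192] [250.3 279.1] rail -0.0166 0.098
[222 281  10  14 114] [226.8 287.4] rail 0.0402 0.1175
[295 347  32  33 839] [310.4 363.2] rail -0.1113 0.3539
[378 361  60  31 577] [407.7 375.6] rail -0.295 0.4104
[295 390  28  11  98] [308.2 396.7] rail -0.0926 0.4281
```

View pics/c8.png

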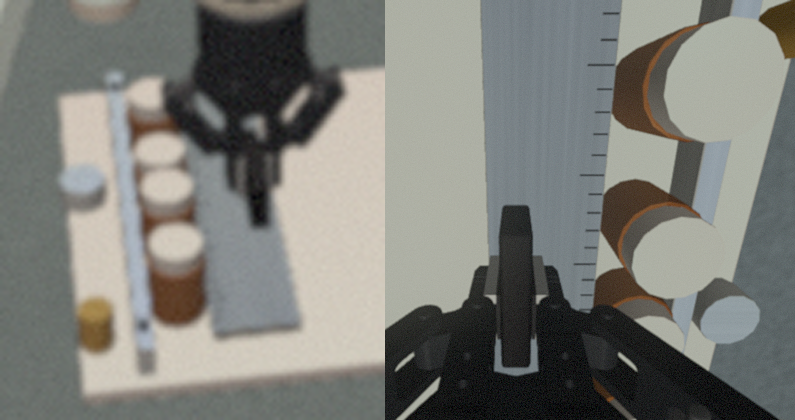

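All four jars stand upright between the blade and the rail. The press is about 14 N, with near-zero moment about z, so it's balanced. I'll add a touch, hold, then back off.

Emit:
step_arm:
  steps:
    - [0, 0.02, 0, 0, 0, 0, 0]
    - [0, 0, 0, 0, 0, 0, 0]
    - [0, 0, 0, 0, 0, 0, 0]
    - [0, 0, 0, 0, 0, 0, 0]
    - [0, 0, 0, 0, 0, 0, 0]
    - [0, 0, 0, 0, 0, 0, 0]
    - [0, 0, 0, 0, 0, 0, 0]

```text
time: 19.4
eef_pos: [0.5984, 0.0559, 0.0206]
ee_rot: [-0.002, 0.629, 0.778, -0.002]
ft_force: [-15.3, -2.9, 1.6]
grip_width: 0.154
```

Emit:
step_arm:
  steps:
    - [0, -0.1, 0, 0, 0, 0, 0]
    - [0, -0.1, 0, 0, 0, 0, 0]
    - [0, -0.1, 0, 0, 0, 0, 0]
    - [0, -0.2, 0, 0, 0, 0, 0]
    - [0, -0.5, 0, 0, 0, 0, 0]
    - [0, -1, 0, 0, 0, 0, 0]
    - [0, -2, 0, 0, 0, 0, 0]
    - [0, -2, 0, 0, 0, 0, 0]
    - [0, 0, 0, 0, 0, 0, 0]

```text
time: 20.3
eef_pos: [0.5391, 0.0433, 0.0212]
ee_rot: [-0.001, 0.629, 0.777, -0.0]
ft_force: [-0.0, -0.6, -3.8]
grip_width: 0.152
```

Emit:
step_arm:
  steps:
    - [0, 0, -1.5, 0, 0, 0, 0]
    - [0, 0, -3, 0, 0, 0, 0]
    - [0, 0, -3, 0, 0, 0, 0]
    - [0, 0, -2.5, 0, 0, 0, 0]
    - [0, 0, 0, 0, 0, 0, 0]

```text
time: 20.8
eef_pos: [0.544, 0.044, 0.125]
ee_rot: [0.002, 0.629, 0.778, 0.002]
ft_force: [1.3, -0.0, -3.2]
grip_width: 0.154
```

```bash
cat > j.py <<'E'
from h import *
import sys
s=monitor.sense(); print(s['eef_pos'],s['ee_rot'],s['ft_force'],s['time'],s['grip_width'])
im,cs=shot('side',sys.argv[1]+'s.png'); b=im[:,:,::-1].copy(); th=np.radians(12.12)
o=np.array([.6809,.0730]); ex=np.array([np.cos(th),np.sin(th)]); ey=np.array([-ex[1],ex[0]])
am=cv2.inRange(cv2.cvtColor(b,cv2.COLOR_BGR2HSV),(0,80,20),(20,255,170)); am[:,:230]=0; am[:,280:]=0; am[:215]=0; am[300:]=0
n,l,st,cc=cv2.connectedComponentsWithStats(am)
for i in range(1,n):
    if st[i,4]>25:
        P=ray(cs,*cc[i],.03)[:2]-o; print(st[i],cc[i].round(1),'rail',(P@ex).round(4),(P@ey).round(4))
E
python3 j.py a9; python3 - <<'E'
from h import *
s=monitor.sense(); im,c=shot('wrist','w9.png')
import pickle; pickle.dump(c,open('w9.pkl','wb'))
E
```

```text
[0.54397806 0.04403365 0.1250472 ] [0.00170947 0.62853124 0.77777932 0.00220914] [ 1.27794993 -0.0278053  -3.18572007] 20.8 0.153821291635914
[238 228  12   7  41] [242.9 230.7] rail -0.0159 -0.0863
[241 254  14   8  36] [246.3 257.2] rail -0.0147 0.0193
[243 271  15  16 189] [250.4 279. ] rail -0.0169 0.0979
```

```bash
python3 - <<'E'
from h import *
import pickle
c=pickle.load(open('w9.pkl','rb')); a=cv2.imread('pics/w9.png'); th=np.radians(12.12)
o=np.array([.6809,.0730]); ex=np.array([np.cos(th),np.sin(th)]); ey=np.array([-ex[1],ex[0]])
am=cv2.inRange(cv2.cvtColor(a,cv2.COLOR_BGR2HSV),(0,70,25),(18,255,170))
n,l,st,cc=cv2.connectedComponentsWithStats(am)
for i in range(1,n):
    if st[i,4]>100:
        cn=cv2.findContours((l==i).astype(np.uint8),0,1)[0][0][:,0]
        P=np.array([ray(c,u,v,.012)[:2] for u,v in cn])-o; x=P@ex; k=np.argsort(x)[:4]; print(st[i],'min x',x[k].round(4),'y',(P[k]@ey).mean().round(4))
E
```

```text
[ 406   61   63   64 1495] min x [-0.0387 -0.0386 -0.0385 -0.0384] y 0.0892
[ 396  152   61   55 1120] min x [-0.0385 -0.0381 -0.038  -0.0379] y 0.025
[390 212  53  46 794] min x [-0.0381 -0.0379 -0.0378 -0.0377] y -0.028
[ 382  268   52   52 1041] min x [-0.0387 -0.0386 -0.038  -0.0379] y -0.0888
```

All four jars' front faces line up on the rail line to within 0.4 mm. Now carrying the ruler back to the mat.

Emit:
step_arm:
  steps:
    - [-1.8, -0.84, 0, 0, 0, 0, 0]
    - [-3.6, -1.68, 0, 0, 0, 0, 0]
    - [-3.6, -1.68, 0, 0, 0, 0, 0]
    - [-3.6, -1.68, 0, 0, 0, 0, 0]
    - [-3.6, -1.68, 0, 0, 0, 0, 0]
    - [-3.6, -1.68, 0, 0, 0, 0, 0]
    - [-3.6, -1.68, 0, 0, 0, 0, 0]
    - [-3.6, -1.68, 0, 0, 0, 0, 0]
    - [-3.6, -1.68, 0, 0, 0, 0, 0]
    - [-3.6, -1.68, 0, 0, 0, 0, 0]

```text
time: 21.9
eef_pos: [0.4566, -0.3252, 0.1202]
ee_rot: [-0.001, 0.628, 0.778, -0.0]
ft_force: [0.5, 0.2, -3.5]
grip_width: 0.155
```

Emit:
step_arm:
  steps:
    - [-1.8, -0.84, 0, 0, 0, 0, 0]
    - [0, 0, 0, 0, 0, -4.3, 0]
    - [0, 0, 0, 0, 0, -7.7, 0]
    - [0, 0, 0, 0, 0, -7.7, 0]
    - [0, 0, 0, 0, 0, -7.7, 0]
    - [0, 0, 0, 0, 0, -7.7, 0]
    - [0, 0, 0, 0, 0, -7.7, 0]
    - [0, 0, 0, 0, 0, -7.7, 0]
    - [0, 0, 0, 0, 0, -7.6, 0]
    - [0, 0, 0, 0, 0, 0, 0]

```text
time: 22.9
eef_pos: [0.4527, -0.3431, 0.1203]
ee_rot: [-0.001, 0.171, 0.985, 0.0]
ft_force: [-0.4, 0.4, -3.5]
grip_width: 0.156
```

```bash
python3 - <<'E'
from h import *
s=monitor.sense(); q=s['ee_rot']; R=Ro.from_quat([q[1],q[2],q[3],q[0]]).as_matrix(); p=s['eef_pos']; print(p,q,s['ft_force'],s['time'],s['grip_width'],s['q'])
print('yaw y',np.degrees(np.arctan2(R[1,1],R[0,1])),'tilt',np.degrees(np.arccos(-R[2,2])),'to target cm',(R.T@(np.array([.456,-.343,.008])-p)*100).round(2))
E
```

```text
[ 0.45266586 -0.34313272  0.12025404] [-6.52481194e-04  1.70693868e-01  9.85323836e-01  3.40212528e-04] [-0.38037733  0.42185306 -3.51296765] 22.9 0.155691315891728 [ 0.17676848  0.47792713  0.53557032  1.85749449 -0.30682097  0.89004774
  2.0866328 ]
yaw y 70.34364770562291 tilt 0.08432228813514095 to target cm [-0.33  0.12 11.23]
```

Emit:
step_arm:
  steps:
    - [-0.3, 0.1, 1.5, 0, 0, 0, 0]
    - [0, 0, 3, 0, 0, 0, 0]
    - [0, 0, 3, 0, 0, 0, 0]
    - [0, 0, 2, 0, 0, 0, 0]
    - [0, 0, 1, 0, 0, 0, 0]
    - [0, 0, 0.5, 0, 0, 0, 0]
    - [0, 0, 0, 0, 0, 0, 0]

```text
time: 23.6
eef_pos: [0.4562, -0.3434, 0.0108]
ee_rot: [-0.0, 0.172, 0.985, -0.0]
ft_force: [0.2, 0.0, -3.4]
grip_width: 0.154
```

Emit:
step_arm:
  steps:
    - [0, 0, 0.2, 0, 0, 0, 0]
    - [0, 0, 0.1, 0, 0, 0, 0]
    - [0, 0, 0, 0, 0, 0, 0]

```text
time: 23.9
eef_pos: [0.4566, -0.3435, 0.0087]
ee_rot: [0.0, 0.172, 0.985, -0.0]
ft_force: [0.4, -0.4, -3.3]
grip_width: 0.154
```

Emit:
step_arm:
  steps:
    - [0, 0, 0.1, 0, 0, 0, 0]
    - [0, 0, 0, 0, 0, 0, 0]

```text
time: 24.1
eef_pos: [0.4564, -0.3434, 0.0074]
ee_rot: [0.0, 0.172, 0.985, -0.0]
ft_force: [0.2, -1.2, -3.9]
grip_width: 0.152
```

Emit:
step_arm:
  steps:
    - [0, 0, 0.1, 0, 0, 0, 0]
    - [0, 0, 0, 0, 0, 0, 0]

```text
time: 24.3
eef_pos: [0.4563, -0.3434, 0.0062]
ee_rot: [0.0, 0.172, 0.985, -0.0]
ft_force: [0.3, 0.3, -3.5]
grip_width: 0.158
```

Emit:
step_arm:
  steps:
    - [0, 0, 0.1, 0, 0, 0, 0]
    - [0, 0, 0, 0, 0, 0, 0]

```text
time: 24.5
eef_pos: [0.4564, -0.3434, 0.0059]
ee_rot: [0.0, 0.172, 0.985, 0.0]
ft_force: [-4.8, 4.4, 12.8]
grip_width: 0.156
```

Contact with the mat. Easing off and releasing.

Emit:
step_arm:
  steps:
    - [0, 0, -0.06, 0, 0, 0, 0]
    - [0, 0, 0, 0, 0, 0, 0.25]
    - [0, 0, 0, 0, 0, 0, 0.4]
    - [0, 0, 0, 0, 0, 0, 0.6]
    - [0, 0, 0, 0, 0, 0, 0.6]
    - [0, 0, 0, 0, 0, 0, 0.6]

```text
time: 25.1
eef_pos: [0.4564, -0.3434, 0.0058]
ee_rot: [0.0, 0.172, 0.985, -0.0]
ft_force: [0.6, 0.0, 0.1]
grip_width: 0.596
```

Emit:
step_arm:
  steps:
    - [0, 0, -0.5, 0, 0, 0, 0.6]
    - [0, 0, -1, 0, 0, 0, 0.6]
    - [0, 0, -2, 0, 0, 0, 0.6]
    - [0, 0, -4, 0, 0, 0, 0.6]
    - [0, 0, -4, 0, 0, 0, 0.6]
    - [0, 0, -4, 0, 0, 0, 0.6]
    - [0, 0, -4, 0, 0, 0, 0.6]
    - [0, 0, -3, 0, 0, 0, 0.6]
    - [0, 0, 0, 0, 0, 0, 0.6]
    - [0, 0, 0, 0, 0, 0, 0.6]

```text
time: 26.1
eef_pos: [0.4564, -0.3434, 0.2317]
ee_rot: [0.001, 0.172, 0.985, -0.0]
ft_force: [0.7, -0.2, 0.3]
grip_width: 0.599
```

```bash
python3 j.py a10; python3 - <<'E'
from h import *
import pickle
im,c=shot('wrist','w10.png'); a=im[:,:,::-1]; g=a.min(2); mx=a.max(2)
def quad(mask,z,n_):
    n,l,s,cc=cv2.connectedComponentsWithStats(mask.astype(np.uint8)); i=1+np.argmax(s[1:,4])
    cn=cv2.findContours((l==i).astype(np.uint8),0,1)[0][0][:,0]
    P=np.array([ray(c,u,v,z)[:2] for u,v in cn],np.float32); r=cv2.minAreaRect(P*1000); print(n_,s[i],np.round(r[0],1),np.round(r[1],1),round(r[2],2))
roi=np.zeros(g.shape,np.uint8)
poly=np.array([proj(c,[x,y,.004]) for x,y in [(np.array([.455,-.330])+R@np.array(v)) for R in [Ro.from_euler('z',70.3,degrees=True).as_matrix()[:2,:2]] for v in ((-.053,-.153),(.053,-.153),(.053,.153),(-.053,.153))]]).astype(np.int32)
cv2.fillConvexPoly(roi,poly,1); roi[268:]=0
bl=cv2.morphologyEx(((g>85)&(roi>0)).astype(np.uint8),cv2.MORPH_CLOSE,np.ones((9,9))); quad(bl,.012,'blade'); print(poly.tolist())
h=((mx<60)&(cv2.erode(cv2.morphologyEx(bl,cv2.MORPH_CLOSE,np.ones((35,35))),np.ones((5,5)))>0)); quad(h,.05,'handle')
ti,ct=shot('top','t10.png'); t=ti[:,:,::-1]; t0=cv2.imread('pics/top0.png'); d=cv2.absdiff(t,t0).max(2)>45
n,l,s,cc=cv2.connectedComponentsWithStats(d.astype(np.uint8)); print('diff',[(*s[i][:4],s[i][4]) for i in range(1,n) if s[i,4]>8])
E
```

```text
[ 0.45635412 -0.34335199  0.23166893] [ 7.53350898e-04  1.71806429e-01  9.85130437e-01 -7.09316943e-05] [ 0.72453117 -0.1882723   0.28843378] 26.1 0.5985693017319973
[238 227  12   8  40] [243.  230.6] rail -0.0159 -0.0866
[243 271  15  16 188] [250.4 279.1] rail -0.0168 0.098
blade [ 266   58   56  209 9813] [ 461.2 -330. ] [ 61.6 258.8] 70.31
[[252, 274], [327, 274], [340, 29], [243, 29]]
handle [276 147  10  62 436] [ 453.5 -342.9] [10.4 69.7] 70.27
diff [(np.int32(262), np.int32(178), np.int32(11), np.int32(6), np.int32(21)), (np.int32(247), np.int32(180), np.int32(10), np.int32(7), np.int32(21)), (np.int32(214), np.int32(182), np.int32(7), np.int32(2), np.int32(9)), (np.int32(233), np.int32(182), np.int32(10), np.int32(8), np.int32(24)), (np.int32(216), np.int32(184), np.int32(9), np.int32(10), np.int32(31)), (np.int32(264), np.int32(185), np.int32(10), np.int32(6), np.int32(23)), (np.int32(233), np.int32(188), np.int32(11), np.int32(9), np.int32(30)), (np.int32(219), np.int32(193), np.int32(9), np.int32(11), np.int32(33)), (np.int32(251), np.int32(196), np.int32(9), np.int32(7)
[... 1530 characters left out ...]
t32(6), np.int32(9), np.int32(18)), (np.int32(256), np.int32(370), np.int32(29), np.int32(5), np.int32(45)), (np.int32(238), np.int32(375), np.int32(9), np.int32(3), np.int32(16)), (np.int32(283), np.int32(374), np.int32(31), np.int32(30), np.int32(273)), (np.int32(55), np.int32(378), np.int32(173), np.int32(42), np.int32(4397)), (np.int32(219), np.int32(380), np.int32(6), np.int32(3), np.int32(13)), (np.int32(256), np.int32(380), np.int32(11), np.int32(40), np.int32(66)), (np.int32(223), np.int32(385), np.int32(18), np.int32(35), np.int32(128)), (np.int32(50), np.int32(387), np.int32(15), np.int32(33), np.int32(112)), (np.int32(292), np.int32(395), np.int32(17), np.int32(25), np.int32(84))]
```

```bash
python3 -c "
from h import *
print(env.hand_in(), monitor.sense()['time'])"
```

```text
the job is handed in; nothing more can be done
the job is handed in; nothing more can be done
```

The four jars stand in one row against the stop rail, the straightedge is back on its mat and released, and the job is handed in at about 26 s of the 72 s. No verdict was reported.

- **Pressing:** the wrist force rose gradually to about 15.6 N. It stayed above 12 N for more than 0.8 s, with almost no turning moment, so the load was even along the row. I did not measure the force on any single jar or on the rail directly.
- **Jars:** after the blade was withdrawn, the wrist camera put the front faces of all four jars on one line to within 0.4 mm. They read about 1.5 mm closer to the rail than touching, which is within calibration error. After release, the side camera found two jars unmoved. A third, seen in the earlier check, gave too small a colour patch to count this time, and the fourth was not picked out in either check.
- **Straightedge:** it lies along the mat at 70.3°, the same as the mat's own angle. The blade's centre is about 6 mm from the mat's centre, and the handle's middle is about 13 mm off across the mat, against 45 mm allowed.
- **Bystanders:** the hand and ruler passed near none of them. The before-and-after difference of the top view around the screwdriver was covered by the arm, so it does not confirm that one.

**Disagreement:** the fingertips stand about 30 mm farther back than `env.tip_reach` and the reported tool position imply. My first grasp therefore shut on air above the handle, touching nothing. I measured the offset from the side and wrist views, went lower and gripped at the second try.

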